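# Load and test a vacuum filtration manifold

## Task

Stand every filter cartridge lying on the mat upright in the manifold's tapered sockets, one to a socket and fully home; then turn the selector knob clockwise to the red mark and not past it, and press the spring treadle right down to its stop and let it come up again. Finally turn the selector back to off, leaving the cartridges seated and everything else on the bench where it is.

Things in the scene. Friction and masses are not known exactly. Their poses are not given: they have to be found in the camera images.
- cart1: filter cartridge, 92 mm long, about 140 g, nose-heavy: white cone from 12 mm diameter at the flat tip to 27 mm over 40 mm, steel neck 27 mm diameter to 66 mm, blue square head 44 x 44 mm from 66 to 92 mm. Origin: centre of the tip; z runs from tip to head. Starts lying on a head edge and its tip (axis sloping 13.6 degrees down to the tip, a head face up), tip roughly to +y or -y. May be absent
- cart2: another filter cartridge exactly like cart1; may be absent
- cart3: another filter cartridge exactly like cart1; may be absent
- cart4: another filter cartridge exactly like cart1; may be absent
- manifold: fixed vacuum manifold: aluminium bar 70 x 350 mm, 30 mm high, long side along its own y axis, carrying four orange conical sockets in a row, 85 mm apart. Origin: centre of its underside, on the bench. A cartridge that is fully home stands upright with its tip 35 mm above the bench; pressing gently on its head (about 10 N) drives it home
- port1 (a point): centre of the mouth of a tapered socket, 72 mm above the bench: an upright funnel 30 mm deep with the cartridges' taper, inner diameter 25.8 mm at the mouth and 14.6 mm at its open lower end; outer diameter 34 mm at the mouth
- port2 (a point): mouth of another socket exactly like port1
- port3 (a point): mouth of another socket exactly like port1
- port4 (a point): mouth of another socket exactly like port1
- selector_unit: fixed white control box 120 x 120 mm, 50 mm high, a click knob in the middle of its top. Origin: centre of its underside. Seven marks around the knob, 30 degrees apart: the first (off) on the box's own -x side, which roughly faces the robot, the others following clockwise seen from above; the sixth is wide and red, the rest white
- selector (a joint): angle of the black click knob, rad: 0 at off, growing clockwise seen from above; detents every 0.5236 (30 degrees); the red mark is the fifth click from off (2.618); the end stop is one click beyond (3.1416). It starts at off, the first or the second click. A click takes under 0.1 N m; let go, it snaps to the nearest detent
- selector_grip (a point): point on the upright knob axis, 81 mm above the bench, at the height to grip: the knob is a bar 42 mm long, 14 mm thick, from 60 to 92 mm above the bench, on a disc of 44 mm diameter. The bar lies along the box's own x axis at joint 0 and turns with the joint; a white stripe on it points to the mark it is set to
- treadle_base: fixed dark steel base of the spring treadle, 150 x 84 mm; origin: centre of its underside. The treadle is hinged at the +x end of this frame; its free end is at the -x end, towards the robot
- treadle (a joint): angle of the green spring treadle, rad: 0 up (at rest), growing as it is pressed, 0.25 at its stop. A plate 130 x 64 mm, 8 mm thick, hinged 30 mm above the bench, rising 13.75 degrees from hinge to free end when up, level at the stop. Springs back when let go; at the pad it takes about 3.5 N to start and 8 N to reach the stop
- treadle_pad (a point): middle of the top of the black ribbed pad at the treadle's free end, 100 mm from the hinge, where to press: about 60 mm above the bench when up, 24 mm lower at the stop; moves with the treadle
- reagent_bottle: bystander: amber bottle with blue cap, 60 mm in diameter, 130 mm tall; origin at the centre of its underside; leave it alone.
- sample_jar: bystander: clear jar with yellow lid, 64 mm in diameter, 85 mm tall; origin at the centre of its underside; leave it alone.
- tip_box: bystander: orange pipette-tip box, 70 x 115 mm, 55 mm tall; origin at the centre of its underside; leave it alone.
- marker: bystander: green marker pen lying on the bench, 115 x 14 x 14 mm; origin at the centre of its underside; leave it alone.
- vial: bystander: small vial with red cap, 26 mm in diameter, 42 mm tall; origin at the centre of its underside; leave it alone.
- beaker: bystander: glass beaker, 68 mm in diameter, 75 mm tall; origin at the centre of its underside; leave it alone.
Mind the look-alikes: they are no part of the job. Leave any purple look-alike of the cart1 alone.

How it is judged:
By the outcome, as a careful person would: the job done as asked, in the order asked, and still so for the second after the job is handed in, with the robot touching nothing.
Of cart1, cart2, cart3, cart4 only 2 to 4 are there at a start; the rules pass over those that are not, and their reading is None.
At some moment in a run one of cart1, cart2, cart3, cart4 may be knocked a few centimetres aside while the robot is not near it.
Once in a run the grip may slacken for a moment while it holds something.
It also fails if it takes over 210 s, if anything falls off the work surface, if the arm or the gripper's body presses on something with over 40 N, if the wrist force passes 120 N, or if a joint passes its speed limit or range.

## Robot

A 6-joint arm with a two-finger parallel gripper is mounted at the origin on the work surface. World frame = base frame: x ahead of the robot, y to its left, z up, the work surface at z = 0. Lengths are in mm, angles in rad, forces in N, time in s.
With the tool pointing down it reaches from about 300 to 775 mm from the base axis. Payload 14.6 kg.
Tool frame: the origin (TCP) lies between the finger pads; the fingertips stand 19 mm ahead of it and the grasp point (between the pads) is the TCP; x points along the fingers, y is the direction in which the jaws open and shut, and the axes are right-handed (so a half turn about x gives the same grasp; the last joint's range is limited). The gripper opens to 94 mm and grips with 3 to 60 N. Pads are 16 mm wide; open, the fingers measure 119 mm over their backs; the gripper's body (75 mm by 177 mm) begins 78 mm behind the grasp point.
Start: joints at [-1.298, 0.3, 1.521, -0, 1.321, -0.067], TCP at [183.307, -518.544, 224.446] pointing down, gripper open.
Joint ranges: [-3.03, 3.03], [-0.79, 2.21], [0.23, 2.52], [-1.04, 4.18], [0, 3.07], [-2.55, 2.55]. Speed limits (rad/s): [2.22, 2.22, 2.57, 3.14, 3.14, 3.14].

## Interface

Orientations are given as [roll, pitch, yaw] about the fixed x, y, z axes, in that order (R = Rz(yaw) Ry(pitch) Rx(roll)).
In Python, from cell import manip gives the robot as it stands.
- The arm moves only by the tool jog_arm, never from a script. Its argument "series" is one flat list of numbers, 7 for each row, row after row: the turn, a rotation vector about the world's x, y, z in rad, then the shift along the world's x, y, z in m, then the opening, from -1 (shut) to 1 (fully open). A call has 1 to 20 rows; each row is the pose to reach, as a shift and turn from the pose commanded when the call began; what a row does not reach only later rows make up. A row lasts 1/8 s, in which the tool goes at most 62.5 mm and 10.7 degrees, less where a joint would pass 70% of its speed; a pose out of reach is approached as far as the arm can. A call with a gripper value outside its range is refused whole. The fingers move at their own pace and stop on an object; "squeeze" is the grip in N (left out, the last holds). Time passes only in rows, so rows that repeat a pose let the fingers close. It gives the time, the measured TCP pose, the force and the opening at its end, in the units of the state.
- manip.read_state(): the state, without advancing time (a new reading comes with each control period).
- manip.camera(name): name is "scene" or "top" or "wrist"; returns a dict with "color" (480x640x3 uint8, blue, green, red), "range_z" (480x640 float32, mm along the optical axis (not along the pixel's ray), 0 where there is no reading), "fx", "fy", "cx", "cy" (pixels), "D" ([k1, k2, p1, p2, k3] as OpenCV has them; the pictures are not rectified), "pose" (4x4, takes a point from camera to world coordinates); the wrist camera has in their place "mount" (4x4, takes a point from camera to tool coordinates, whose origin is the TCP and whose axes are the tool frame's). Camera axes: x right, y down, z forward; pixel columns grow to the right and rows downward; lengths in mm; the calibration is good to about 2 mm. A picture is of the moment at which its call begins: read the wrist's pose just before it.
- manip.sign_off(): hands the job in, once; it reports no verdict.
The state is a dict: "clock": time; "joints": joint angles; "qd": joint speeds; "effort": joint torques, N m; "eef_pos": TCP position; "eef_rot": TCP orientation; "wrist_force": force on the tool from outside, world axes, zero at the start; "moment": the same for the moment, N m; "finger_gap": finger opening in mm.
Only numpy, scipy, OpenCV 4.12 (cv2) and the standard library are available. Lean on these libraries where they do the work, as an engineer would, in place of code of your own. Each camera call takes 0.05 s, during which the arm holds its last target.

## Working session

There is one attempt and no reset: what is moved stays moved. The work goes in short steps, Python scripts to look and compute and a tool call to move; the robot and the scene stay as the last step left them, time stands still between calls to the robot, and variables do not carry over. Pictures are saved under pics/ and viewed, and the job is handed in when it is done.

Besides the shell and the picture viewer there is one more tool, called as a command line: name --argument value ..., lists and objects as JSON in quotes. jog_arm: Moves the arm, as the interface text tells. Its arguments: {"type":"object","properties":{"series":{"type":"array","items":{"type":"number"}},"squeeze":{"type":"number"}},"required":["series"]}

```bash
ls; mkdir -p pics; python3 - <<'E'
from cell import manip
import cv2
s=manip.read_state();print(s)
for n in("scene","top","wrist"):
    c=manip.camera(n);cv2.imwrite(f"pics/{n}0.png",c["color"]);print(n,c["fx"],c["fy"],c["cx"],c["cy"],c["D"],c.get("pose",c.get("mount")))
E
```

```text
pics
{'clock': 0.0, 'joints': array([-1.29762473e+00,  3.00447942e-01,  1.52158245e+00,  2.62730588e-05,
        1.32068355e+00, -6.66041384e-02]), 'qd': array([ 1.60107349e-04,  5.31306433e-04, -3.63351451e-04, -8.68295918e-05,
        4.69357132e-04, -5.29458925e-04]), 'effort': array([ 2.55375220e-03, -5.31804514e+01, -3.52740777e+01,  7.09030917e-02,
        2.43934459e-02, -1.06055393e-04]), 'eef_pos': array([ 183.23860273, -518.32682717,  223.89843866]), 'eef_rot': array([-1.66009205,  1.56967475,  1.82126982]), 'wrist_force': array([-0.28085577,  0.73967377, -0.24927229]), 'moment': array([-0.03350981,  0.00521192,  0.01943753]), 'finger_gap': 94.11217789401768}
scene 601.4573878678635 601.4573878678635 315.6322117858459 239.7763399016704 [0.04557635 0.         0.         0.         0.        ] [[ 6.68993802e-01  5.93751395e-01 -4.47109130e-01  1.16110556e+03]
 [ 7.43089454e-01 -5.21106200e-01  4.19840914e-01 -5.14311106e+02]
 [ 1.62897880e-02 -6.13113048e-01 -7.89827217e-01  1.07546490e+03]
 [ 0.00000000e+00  0.00000000e+00  0.00000000e+00  1.00000000e+00]]
top 479.0737642181544 479.0737642181544 314.4401161566053 243.77146154362316 [0.02793055 0.         0.         0.         0.        ] [[ 2.89252557e-02 -9.91234047e-01  1.28912346e-01  4.88349091e+02]
 [-9.99194629e-01 -2.50844795e-02  3.13187224e-02 -1.84799487e+01]
 [-2.78104848e-02 -1.29714425e-01 -9.91161311e-01  9.91326727e+02]
 [ 0.00000000e+00  0.00000000e+00  0.00000000e+00  1.00000000e+00]]
wrist 407.4025794240427 407.4025794240427 319.20650423876606 239.06737741269094 [-0.05936704  0.          0.          0.          0.        ] [[-1.78321373e-04 -2.51258569e-01  9.67919986e-01 -1.58746188e+02]
 [ 9.99999657e-01 -8.28197195e-04 -3.07570149e-05 -3.29499661e-01]
 [ 8.09356581e-04  9.67919648e-01  2.51258630e-01 -7.31947311e+01]
 [ 0.00000000e+00  0.00000000e+00  0.00000000e+00  1.00000000e+00]]
```

View pics/scene0.png

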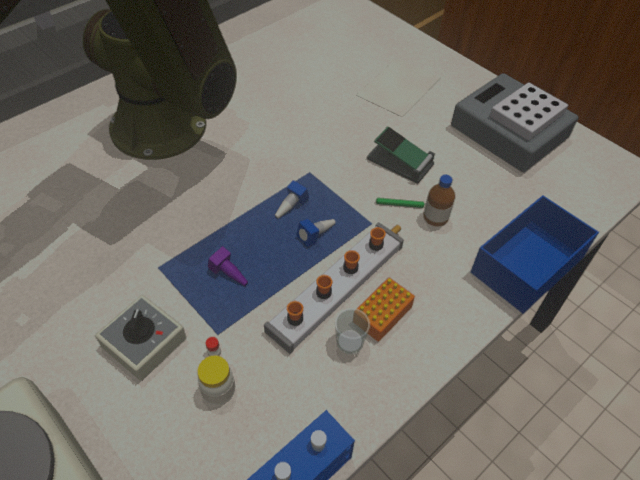

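View pics/top0.png

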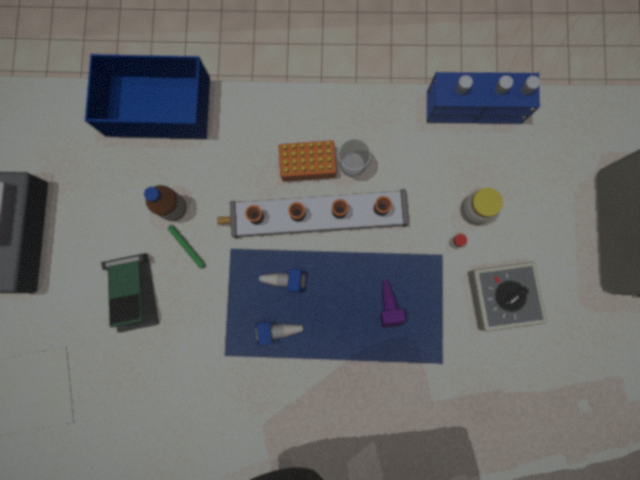

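The bench shows two blue cartridges (top px ~(285,280), (278,332)), one purple look-alike (392,303), the manifold, the knob box at (510,297), and the treadle at (127,293). Next come enlarged crops and positions.

```bash
cat > h.py <<'E'
from cell import manip
import cv2, numpy as np
from scipy.spatial.transform import Rotation as R
def K(c): return np.array([[c["fx"],0,c["cx"]],[0,c["fy"],c["cy"]],[0,0,1]])
def tool(s):
    T=np.eye(4);T[:3,:3]=R.from_euler('xyz',s["eef_rot"]).as_matrix();T[:3,3]=s["eef_pos"];return T
def grab(n):
    s=manip.read_state();c=manip.camera(n)
    c["T"]=c["pose"] if "pose" in c else tool(s)@c["mount"];return c
def ray(c,px):
    u=cv2.undistortPoints(np.array(px,float).reshape(-1,1,2),K(c),c["D"])[:,0]
    return np.c_[u,np.ones(len(u))]@c["T"][:3,:3].T
def atz(c,px,z):
    d=ray(c,px);o=c["T"][:3,3];return o+d*((np.asarray(z)-o[2])/d[:,2])[:,None]
def cloud(c):
    v,u=np.mgrid[:480,:640];d=ray(c,np.c_[u.ravel(),v.ravel()])
    return (c["T"][:3,3]+d*c["range_z"].ravel()[:,None]).reshape(480,640,3)
def crop(c,x0,y0,x1,y1,f,name):
    cv2.imwrite("pics/"+name,cv2.resize(c["color"][y0:y1,x0:x1],None,fx=f,fy=f,interpolation=cv2.INTER_CUBIC))
def proj(c,P):
    T=np.linalg.inv(c["T"]);return cv2.projectPoints(np.array(P,float).reshape(-1,3),cv2.Rodrigues(T[:3,:3])[0],T[:3,3],K(c),c["D"])[0][:,0]
E
python3 - <<'E'
from h import *
c=grab("top")
crop(c,220,250,380,370,5,"t_mat.png");crop(c,215,185,415,245,4,"t_man.png");crop(c,460,250,560,340,6,"t_sel.png");crop(c,90,240,220,335,6,"t_tre.png")
W=cloud(c);np.save("W.npy",W)
for u,v in [(500,275),(520,320),(127,290),(125,315),(127,262),(290,225),(255,215),(384,206),(340,208),(297,212),(297,280),(264,332)]:
    print(u,v,W[v,u].round(0))
E
```

```text
500 275 [ 559. -350.   49.]
520 320 [ 474. -386.   48.]
127 290 [510. 378.  50.]
125 315 [461. 372.  65.]
127 262 [566. 388.  36.]
290 225 [650.  63.  31.]
255 215 [667. 133.  46.]
384 206 [ 692. -126.   43.]
340 208 [685. -38.  47.]
297 212 [675.  48.  45.]
297 280 [538.  44.  47.]
264 332 [436. 105.  46.]
```

View pics/t_mat.png

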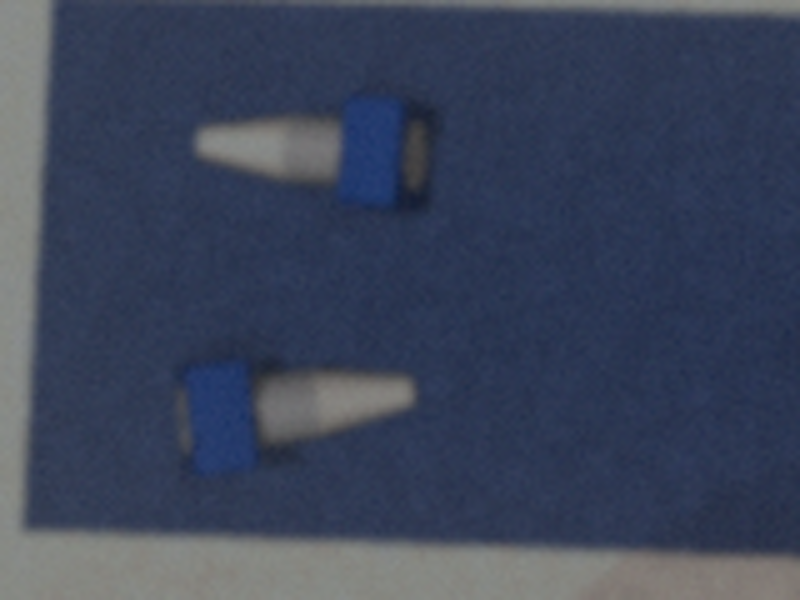

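View pics/t_man.png

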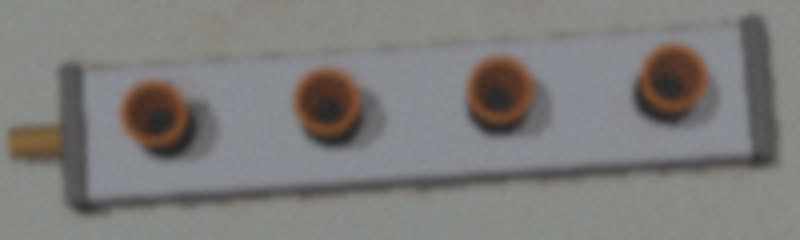

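View pics/t_sel.png

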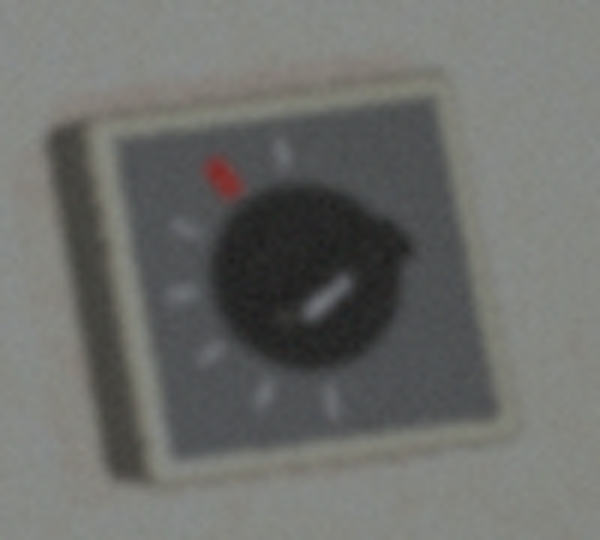

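View pics/t_tre.png

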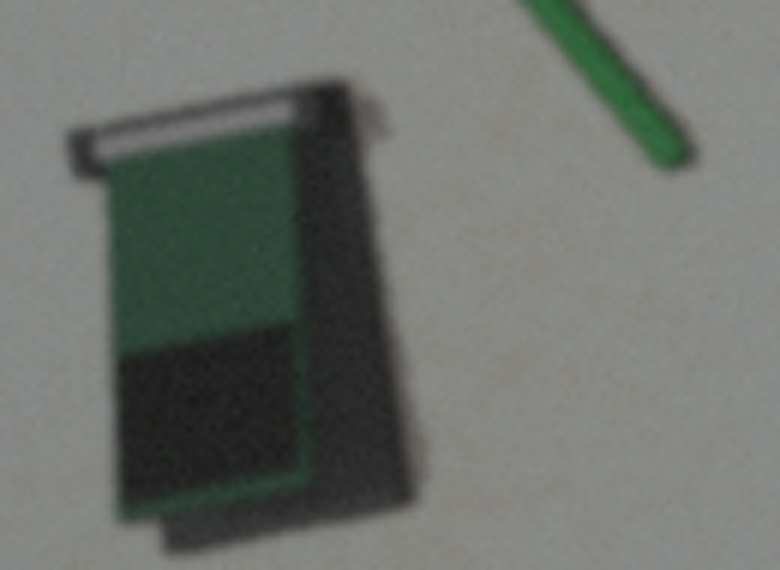

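```bash
cat > m1.py <<'E'
from h import *
c=grab("top")
np.set_printoptions(suppress=True,precision=1)
f=lambda p,s,o:np.array(p,float)/s+np.array(o)
for n,q,t in (("A",[(345,97),(405,100),(397,208),(338,202)],(197,143)),("B",[(188,367),(247,362),(255,468),(195,472)],(413,390))):
    P=atz(c,f(q,5,(220,250)),45.8);h=P.mean(0);tip=atz(c,f([t],5,(220,250)),6)[0]
    d=tip-h;L=np.hypot(*d[:2]);print(n,h,tip,"dist(71.6)",L,"axis yaw(head->tip)",np.degrees(np.arctan2(d[1],d[0])),"edges",np.linalg.norm(P-np.roll(P,1,0),axis=1))
P=atz(c,f([(156,112),(328,102),(502,89),(674,77)],4,(215,185)),72)
print("ports",P,np.linalg.norm(np.diff(P,axis=0),axis=1))
P=atz(c,f([(65,65),(760,15),(770,160),(80,208)],4,(215,185)),30);print("man",P,P.mean(0))
P=atz(c,f([(95,122),(440,75),(515,430),(160,475)],6,(460,250)),50);print("box",P,P.mean(0))
m=atz(c,f([(333,402),(263,397),(210,352),(180,293),(187,228),(225,180),(283,152)],6,(460,250)),51);print("marks",m,(m[0]+m[6])/2)
P=atz(c,f([(120,355),(293,325),(303,470),(122,500)],6,(90,240)),[57,57,66,66]);print("pad",P,P.mean(0))
P=atz(c,f([(75,130),(345,80),(415,500),(168,550)],6,(90,240)),[40,10,8,8]);print("base",P)
print(R.from_euler('xyz',manip.read_state()["eef_rot"]).as_matrix())
E
python3 m1.py
```

```text
A [537.6  49.1  45.8] [541.3 124.    6. ] dist(71.6) 74.9576558388525 axis yaw(head->tip) 87.2038648980047 edges [41.5 23.8 42.6 23.4]
B [432.9 104.   45.8] [443.7  31.7   6. ] dist(71.6) 73.14051196276013 axis yaw(head->tip) -81.52896059558536 edges [40.3 23.2 40.7 23.4]
ports [[ 665.7  130.7   72. ]
 [ 672.6   46.6   72. ]
 [ 681.1  -38.2   72. ]
 [ 688.9 -121.7   72. ]] [84.4 85.2 83.8]
man [[ 697.2  185.5   30. ]
 [ 731.3 -169.7   30. ]
 [ 656.4 -175.1   30. ]
 [ 623.2  174.1   30. ]] [677.    3.7  30. ]
box [[ 566.7 -304.    50. ]
 [ 584.9 -413.7   50. ]
 [ 472.5 -433.3   50. ]
 [ 454.7 -322.5   50. ]] [ 519.7 -368.4   50. ]
marks [[ 479.4 -376.7   51. ]
 [ 480.3 -354.9   51. ]
 [ 494.  -338.7   51. ]
 [ 512.4 -329.6   51. ]
 [ 533.3 -332.2   51. ]
 [ 549.  -344.6   51. ]
 [ 558.6 -363.1   51. ]] [ 519.  -369.9   51. ]
pad [[490.8 406.8  57. ]
 [502.  351.2  57. ]
 [455.9 340.7  66. ]
 [444.9 398.   66. ]] [473.4 374.2  61.5]
base [[565.1 436.1  40. ]
 [587.2 358.3  10. ]
 [444.8 324.3   8. ]
 [425.9 407.    8. ]]
[[-0.   0.3 -0.9]
 [ 0.  -0.9 -0.3]
 [-1.  -0.  -0. ]]
```

View pics/wrist0.png

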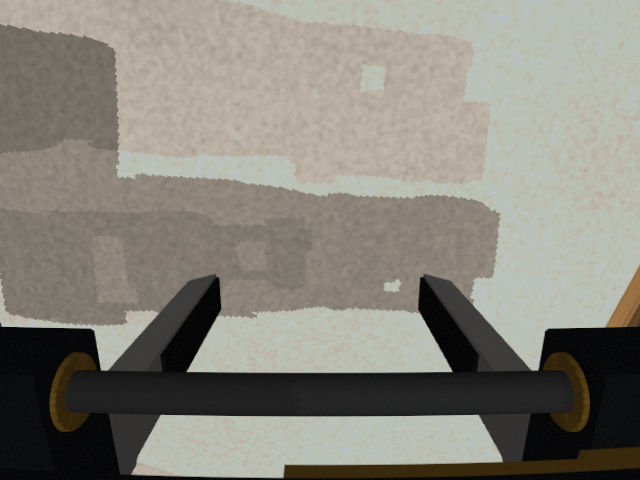

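jog_arm --series '[0,0,0.6,0.18,0.28,0,1,0,0,0.6,0.18,0.28,0,1,0,0,0.6,0.18,0.28,0,1,0,0,0.6,0.18,0.28,0,1,0,0,1.244,0.354,0.562,-0.024,1,0,0,1.244,0.354,0.562,-0.024,1,0,0,1.244,0.354,0.562,-0.024,1,0,0,1.244,0.354,0.562,-0.024,1,0,0,1.244,0.354,0.562,-0.024,1,0,0,1.244,0.354,0.562,-0.024,1,0,0,1.244,0.354,0.562,-0.024,1,0,0,1.244,0.354,0.562,-0.024,1,0,0,1.244,0.354,0.562,-0.024,1,0,0,1.244,0.354,0.562,-0.024,1,0,0,1.244,0.354,0.562,-0.024,1]' --squeeze 30

```text
clock: 2.12
eef_pos: [537.2, 42.7, 200.7]
eef_rot: [1.454, 1.57, -0.105]
wrist_force: [-0.0, -1.2, -0.4]
finger_gap: 93.9
```

```bash
python3 - <<'E'
from h import *
c=grab("wrist");cv2.imwrite("pics/w1.png",c["color"])
s=manip.read_state();print(s["joints"].round(3));print(tool(s).round(3))
E
```

```text
[ 0.012  0.295  1.583 -0.     1.262 -0.   ]
[[ 0.00000e+00  1.00000e+00  1.20000e-02  5.37208e+02]
 [-0.00000e+00  1.20000e-02 -1.00000e+00  4.28350e+01]
 [-1.00000e+00  0.00000e+00  0.00000e+00  2.00714e+02]
 [ 0.00000e+00  0.00000e+00  0.00000e+00  1.00000e+00]]
```

View pics/w1.png

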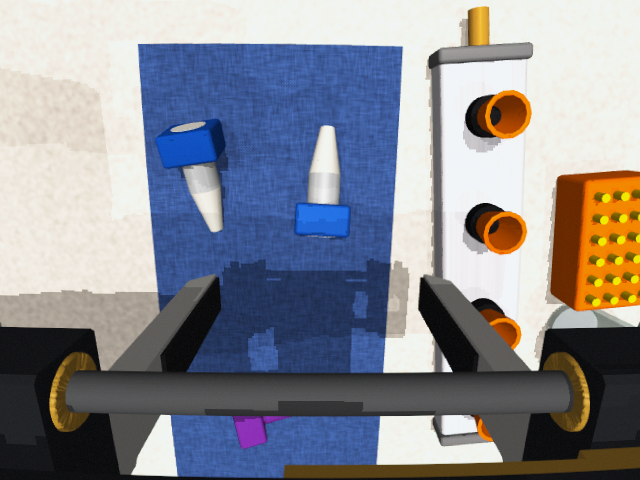

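```bash
python3 - <<'E'
from h import *
np.set_printoptions(suppress=True,precision=1)
c=grab("wrist")
crop(c,140,100,380,260,3.3,"w1a.png");crop(c,430,80,550,350,2.2,"w1b.png")
print(atz(c,[(323,218),(327,128),(190,143),(218,230)],[44,9,40,9]))
print(atz(c,[(507,114),(504,232)],72))
E
```

```text
[[540.4  51.3  44. ]
 [543.2 120.7   9. ]
 [437.3 108.4  40. ]
 [447.9  32.3   9. ]]
[[665.6 131.6  72. ]
 [673.3  48.3  72. ]]
```

View pics/w1a.png

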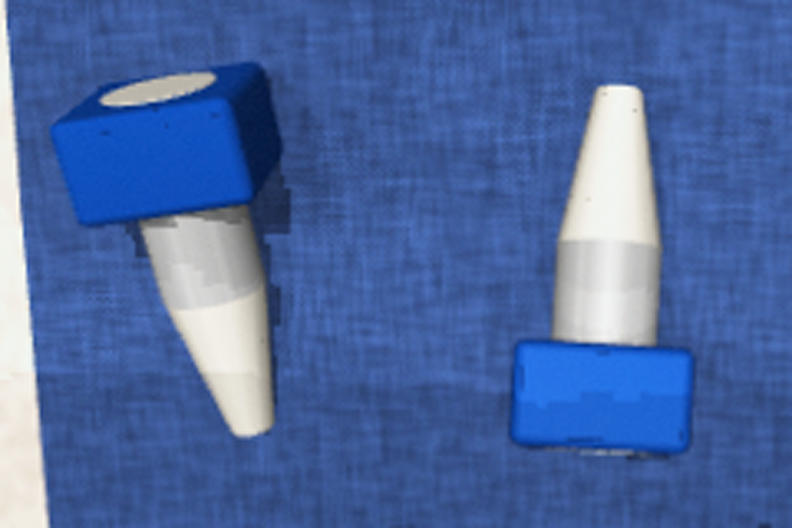

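View pics/w1b.png

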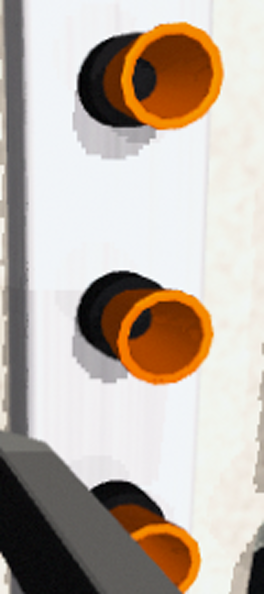

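```bash
cat >> h.py <<'E'
def Rt(yaw,tilt):
    "tool down, tool y at yaw deg, then tilted by tilt deg about tool y"
    a=np.radians(yaw);y=np.array([np.cos(a),np.sin(a),0]);x=np.array([0,0,-1.])
    M=np.c_[x,y,np.cross(x,y)];return R.from_rotvec(np.radians(tilt)*y).as_matrix()@M
def mv(yaw,tilt,p):
    s=manip.read_state();T=tool(s);r=R.from_matrix(Rt(yaw,tilt)@T[:3,:3].T).as_rotvec()
    print("turn",r.round(4),"shift",((np.array(p)-T[:3,3])/1000).round(4),"xaxis",Rt(yaw,tilt)[:,0].round(3))
E
python3 -c "
from h import *
mv(-2.5,38.2,(539.5,-10,95));mv(-2.5,38.2,(539.5,45,24.5))"
```

```text
turn [ 0.6667 -0.0102 -0.0536] shift [ 0.0023 -0.053  -0.1057] xaxis [ 0.027  0.618 -0.786]
turn [ 0.6667 -0.0102 -0.0536] shift [ 0.0023  0.002  -0.1762] xaxis [ 0.027  0.618 -0.786]
```

jog_arm --series '[0.6667,-0.0102,-0.0536,0.0,-0.053,0,1,0.6667,-0.0102,-0.0536,0.0,-0.053,-0.03,1,0.6667,-0.0102,-0.0536,0.0,-0.053,-0.07,1,0.6667,-0.0102,-0.0536,0.0,-0.053,-0.106,1,0.6667,-0.0102,-0.0536,0.0,-0.053,-0.106,1,0.6667,-0.0102,-0.0536,0.0,-0.053,-0.106,1,0.6667,-0.0102,-0.0536,0.0,-0.053,-0.106,1]'

```text
clock: 3.1
eef_pos: [538.1, -9.2, 96.5]
eef_rot: [3.136, 0.906, 1.525]
wrist_force: [0.0, 0.7, 0.1]
finger_gap: 94.3
```

```bash
python3 - <<'E'
from h import *
c=grab("wrist");cv2.imwrite("pics/w2.png",c["color"])
s=manip.read_state();print(s["joints"].round(3));mv(-2.5,38.2,(539.5,45,24.5))
E
```

```text
[-0.366  0.529  1.662  0.661  1.267 -0.632]
turn [ 0.0022  0.0032 -0.0022] shift [ 0.0015  0.0542 -0.0718] xaxis [ 0.027  0.618 -0.786]
```

View pics/w2.png

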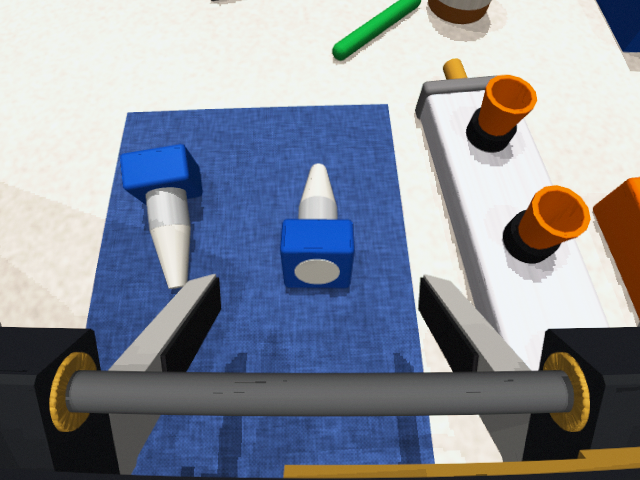

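The picture shows the blue head centred (317,253) between the fingers. I'll descend and grip.

jog_arm --series '[0,0,0,0.001,0.027,-0.036,1,0,0,0,0.001,0.054,-0.072,1,0,0,0,0.001,0.054,-0.072,1,0,0,0,0.001,0.054,-0.072,-1,0,0,0,0.001,0.054,-0.072,-1,0,0,0,0.001,0.054,-0.072,-1,0,0,0,0.001,0.054,-0.072,-1,0,0,0,0.001,0.054,-0.072,-1,0,0,0,0.001,0.054,-0.072,-1,0,0,0,0.001,0.054,-0.072,-1]' --squeeze 35

```text
clock: 4.4
eef_pos: [538.3, 44.4, 22.5]
eef_rot: [3.141, 0.904, 1.528]
wrist_force: [-0.1, -0.7, 0.8]
finger_gap: 43.8
```

```bash
python3 -c "
from h import *
mv(-2.5,-38.2,(673,47.5,205))"
```

```text
turn [-1.3321e+00  5.7900e-02 -9.0000e-04] shift [0.1347 0.0031 0.1825] xaxis [-0.027 -0.618 -0.786]
```

jog_arm --series '[0,0,0,0,0,0.05,-1,0,0,0,0,0,0.1,-1,0,0,0,0,0,0.15,-1,-0.16,0.007,0,0.01,0,0.182,-1,-0.32,0.014,0,0.02,0,0.182,-1,-0.48,0.021,0,0.04,0,0.182,-1,-0.64,0.028,0,0.06,0,0.182,-1,-0.8,0.035,0,0.08,0,0.182,-1,-0.96,0.042,0,0.1,0,0.182,-1,-1.12,0.049,0,0.12,0,0.182,-1,-1.28,0.056,0,0.135,0.003,0.182,-1,-1.332,0.058,0,0.135,0.003,0.182,-1,-1.332,0.058,0,0.135,0.003,0.182,-1,-1.332,0.058,0,0.135,0.003,0.182,-1]'

```text
clock: 6.15
eef_pos: [673.3, 47.1, 204.7]
eef_rot: [-0.001, 0.906, -1.615]
wrist_force: [-0.4, 0.3, -1.5]
finger_gap: 43.7
```

```bash
python3 - <<'E'
from h import *
c=grab("scene");cv2.imwrite("pics/s3.png",c["color"]);crop(c,260,120,460,270,4,"s3c.png")
c=grab("wrist");cv2.imwrite("pics/w3.png",c["color"])
s=manip.read_state();print(s["joints"].round(3),s["finger_gap"]);mv(-2.5,-38.2,(673,47.5,205))
E
```

```text
[ 0.237  0.722  1.066 -0.635  1.568  0.354] 44.13562898632443
turn [-0.0013  0.0003  0.0002] shift [-0.0003  0.0006 -0.0001] xaxis [-0.027 -0.618 -0.786]
```

View pics/s3c.png

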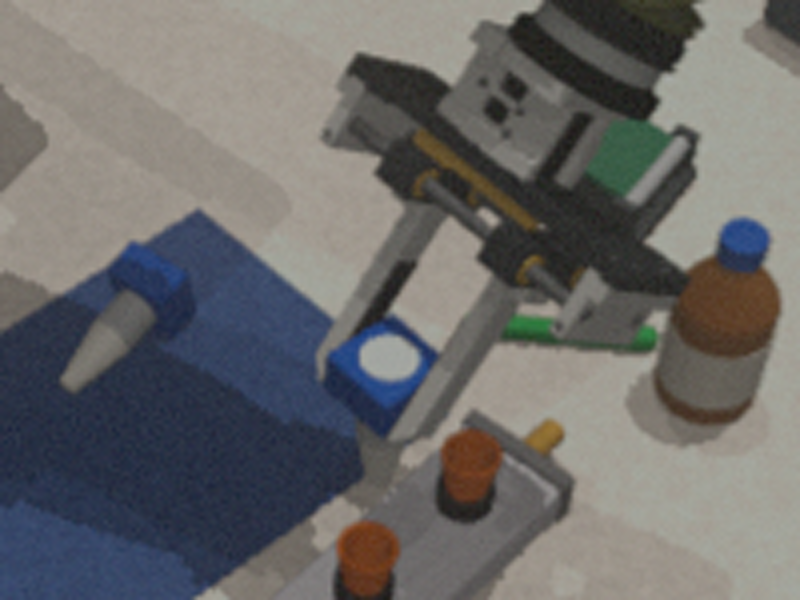

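View pics/w3.png

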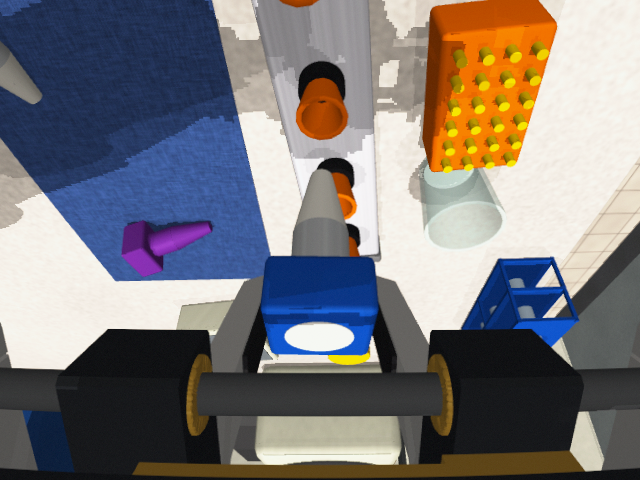

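```bash
cat > chk.py <<'E'
from h import *
import sys
def go(n,tip,crp,name):
    c=grab(n);p=proj(c,tip);print(n,p.round(1));
    im=c["color"].copy()
    x0,y0,x1,y1,f=crp
    im=cv2.resize(im[y0:y1,x0:x1],None,fx=f,fy=f,interpolation=cv2.INTER_CUBIC)
    for q in p: cv2.drawMarker(im,(int((q[0]+.5-x0)*f),int((q[1]+.5-y0)*f)),(0,0,255),cv2.MARKER_CROSS,14,1)
    cv2.imwrite("pics/"+name,im)
E
python3 - <<'E'
from chk import *
t=manip.read_state()["eef_pos"]
a=np.array([[0,0,-79],[6,0,-79],[-6,0,-79],[0,6,-79],[0,-6,-79],[22,22,13],[22,-22,13],[-22,22,13],[-22,-22,13]])+t
go("wrist",a,(220,140,420,380,2.5),"w3o.png");go("scene",a,(320,180,400,260,7),"s3o.png")
E
```

```text
wrist [[319.  181.6]
 [330.  181.2]
 [307.9 181.9]
 [318.5 173.5]
 [319.5 189.3]
 [377.1 316.8]
 [370.2 361. ]
 [256.1 319.2]
 [272.6 362.6]]
scene [[353.2 239.8]
 [355.3 241.6]
 [351.2 238. ]
 [355.4 238.2]
 [351.1 241.3]
 [373.  210.6]
 [356.3 222.5]
 [356.6 197.4]
 [339.9 208.9]]
```

View pics/w3o.png

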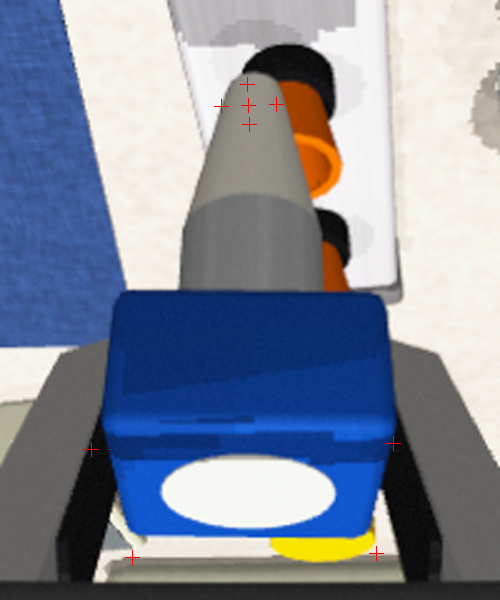

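View pics/s3o.png

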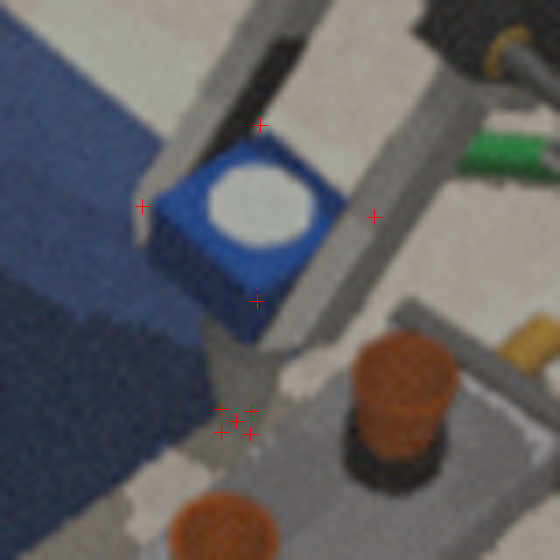

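Cartridge A hangs upright over port2, tip within about 2–3 mm of prediction. I'll lower it into the funnel.

jog_arm --series '[0,0,0,0,0,-0.025,-1,0,0,0,0,0,-0.05,-1,0,0,0,0,0,-0.065,-1,0,0,0,0,0,-0.075,-1,0,0,0,0,0,-0.08,-1,0,0,0,0,0,-0.084,-1,0,0,0,0,0,-0.084,-1]'

```text
clock: 7.22
eef_pos: [673.7, 46.8, 121.0]
eef_rot: [0.001, 0.903, -1.614]
wrist_force: [2.2, -6.4, -1.9]
finger_gap: 44.0
```

```bash
python3 - <<'E'
from h import *
c=grab("scene");crop(c,300,160,420,270,5,"s4c.png")
c=grab("wrist");cv2.imwrite("pics/w4.png",c["color"])
s=manip.read_state();print(s["eef_pos"],s["wrist_force"])
E
```

```text
[673.66401319  46.7613863  120.9572844 ] [ 2.16319153 -6.12483033 -2.52813133]
```

View pics/w4.png

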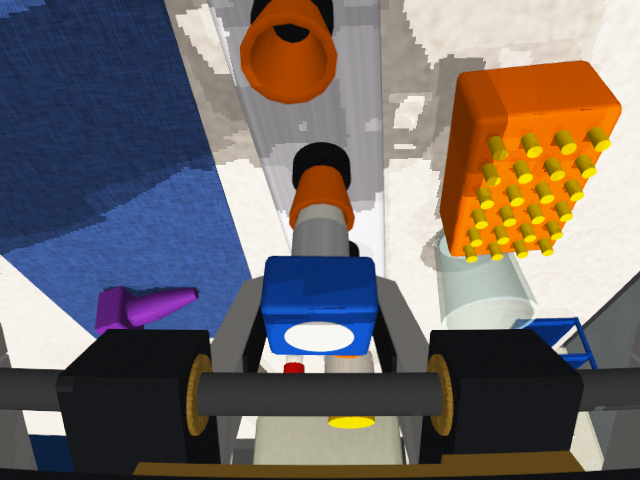

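View pics/s4c.png

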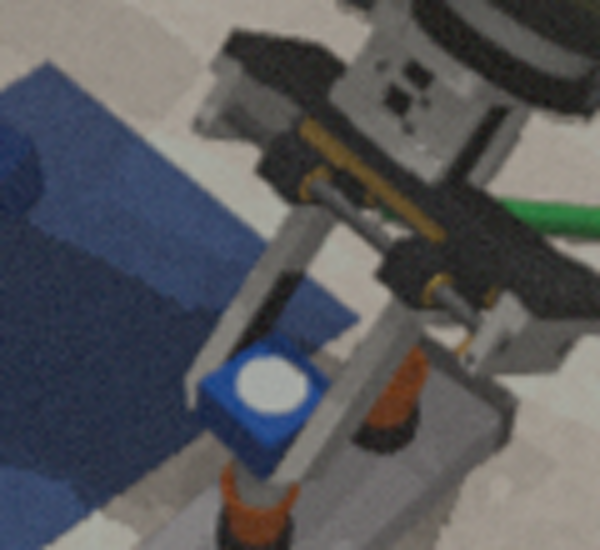

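jog_arm --series '[0,0,0,0.0005,-0.0015,0,-1,0,0,0,0.0005,-0.002,0,-1,0,0,0,0.0005,-0.002,-0.002,-1,0,0,0,0.0005,-0.002,-0.004,-1,0,0,0,0.0005,-0.002,-0.004,-1]'

```text
clock: 7.95
eef_pos: [673.8, 45.4, 116.2]
eef_rot: [-0.001, 0.904, -1.615]
wrist_force: [0.9, -1.4, -1.5]
finger_gap: 44.0
```

jog_arm --series '[0,0,0,0.0002,-0.0005,-0.0015,-1,0,0,0,0.0002,-0.0005,-0.003,-1,0,0,0,0.0002,-0.0005,-0.004,-1,0,0,0,0.0002,-0.0005,-0.004,-1]'

```text
clock: 8.45
eef_pos: [674.1, 44.9, 113.5]
eef_rot: [0.0, 0.904, -1.614]
wrist_force: [-2.3, 0.1, 6.4]
finger_gap: 43.8
```

jog_arm --series '[0,0,0,0,0,0,0.32,0,0,0,0,0,0,0.32,0,0,0,0,0,0,0.32,0,0,0,0.001,0.025,0.032,0.32,0,0,0,0.002,0.049,0.063,0.32,0,0,0,0.003,0.074,0.094,0.32,0.18,0,0,0.003,0.074,0.094,-1,0.36,0,0,0.003,0.05,0.094,-1,0.54,0,0,0.002,0.02,0.094,-1,0.667,0,0,0,0,0.08,-1,0.667,0,0,0,0,0.06,-1,0.667,0,0,0,0,0.05,-1,0.667,0,0,0,0,0.05,-1]'

```text
clock: 10.07
eef_pos: [673.8, 45.6, 161.9]
eef_rot: [-1.562, 1.542, 3.118]
wrist_force: [-0.7, 0.1, 0.4]
finger_gap: 0.3
```

```bash
python3 - <<'E'
from h import *
c=grab("scene");crop(c,300,160,420,270,5,"s5c.png")
s=manip.read_state();print(s["eef_pos"],s["wrist_force"],s["finger_gap"]);mv(-2.5,0,(674,45,147))
E
```

```text
[674.08381315  45.62666328 162.61643669] [-0.36295732  1.09773915 -0.46275263] 0.616458070954832
turn [-0.0008 -0.0272 -0.0112] shift [-0.0001 -0.0006 -0.0156] xaxis [ 0.  0. -1.]
```

View pics/s5c.png

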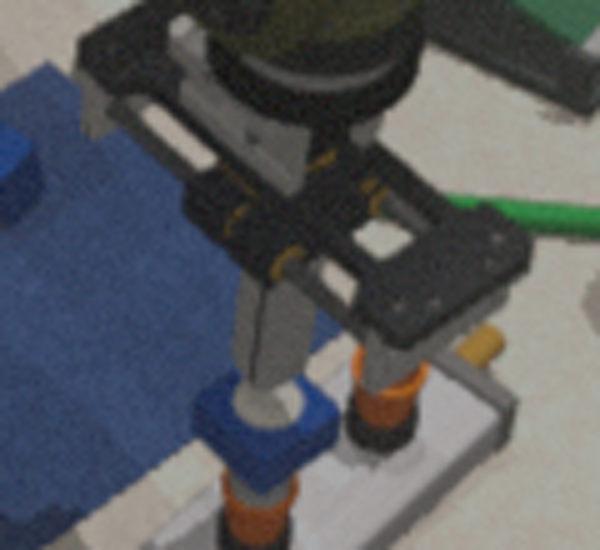

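jog_arm --series '[0,-0.027,-0.011,0,-0.0005,-0.012,-1,0,-0.027,-0.011,0,-0.0005,-0.015,-1,0,-0.027,-0.011,0,-0.0005,-0.0165,-1,0,-0.027,-0.011,0,-0.0005,-0.0175,-1,0,-0.027,-0.011,0,-0.0005,-0.0175,-1]'

```text
clock: 10.75
eef_pos: [674.4, 44.5, 145.8]
eef_rot: [2.333, 1.569, 0.718]
wrist_force: [0.7, -0.8, 4.4]
finger_gap: 0.7
```

jog_arm --series '[0,0,0,0,0,-0.001,-1,0,0,0,0,0,-0.002,-1,0,0,0,0,0,-0.002,-1]'

```text
clock: 11.12
eef_pos: [675.1, 44.4, 145.5]
eef_rot: [1.863, 1.567, 0.248]
wrist_force: [-1.2, -1.1, 14.1]
finger_gap: 0.5
```

```bash
python3 - <<'E'
from h import *
mv(7,0,(440,20,200))
E
```

```text
turn [-0.0014  0.004   0.1666] shift [-0.2351 -0.0244  0.0545] xaxis [ 0.  0. -1.]
```

jog_arm --series '[0,0.004,0,0,0,0.055,-1,0,0.004,0.166,-0.06,-0.024,0.055,1,0,0.004,0.166,-0.12,-0.024,0.055,1,0,0.004,0.166,-0.18,-0.024,0.055,1,0,0.004,0.166,-0.235,-0.024,0.055,1,0,0.004,0.166,-0.235,-0.024,0.055,1,0,0.004,0.166,-0.235,-0.024,0.055,1]'

```text
clock: 12.0
eef_pos: [439.8, 20.4, 198.5]
eef_rot: [-1.915, 1.568, 2.919]
wrist_force: [1.1, -0.1, 0.3]
finger_gap: 57.2
```

```bash
python3 - <<'E'
from h import *
c=grab("wrist");cv2.imwrite("pics/w6.png",c["color"]);crop(c,250,80,430,260,3.3,"w6c.png");np.save("w6T.npy",c["T"]);print(c["T"])
c=grab("scene");cv2.imwrite("pics/s6.png",c["color"])
E
```

```text
[[ 9.92724928e-01  1.17177954e-01  2.76865287e-02  4.31606576e+02]
 [ 1.20376738e-01 -9.60973676e-01 -2.49076363e-01  9.30444956e+01]
 [-2.58023329e-03  2.50597129e-01 -9.68088024e-01  3.57351558e+02]
 [ 0.00000000e+00  0.00000000e+00  0.00000000e+00  1.00000000e+00]]
```

View pics/w6.png

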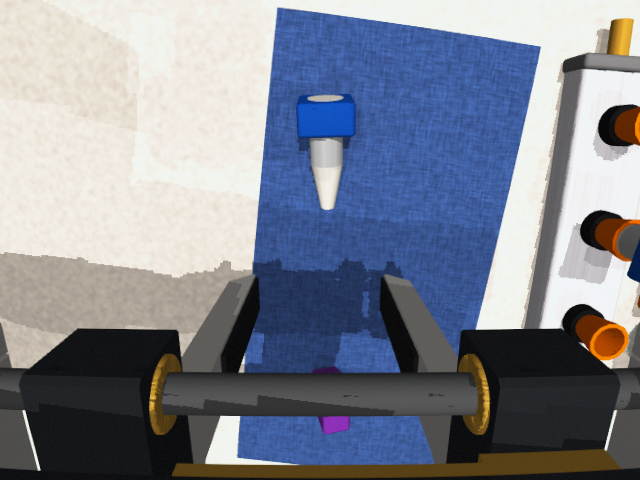

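View pics/w6c.png

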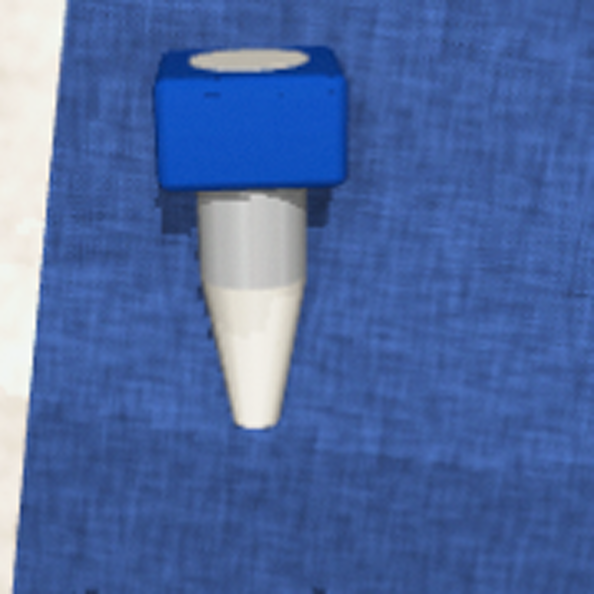

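View pics/s6.png

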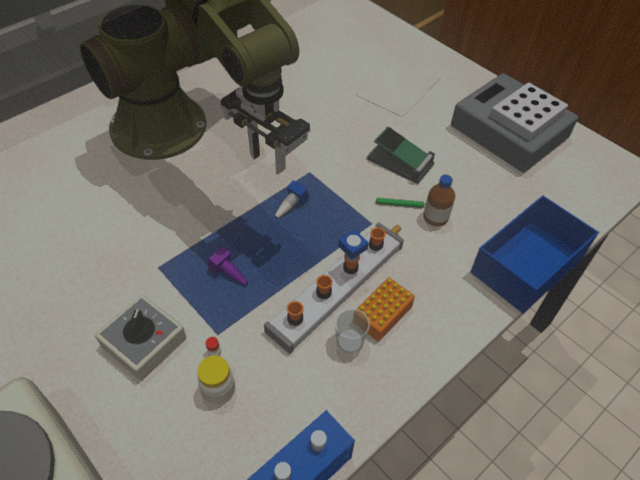

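```bash
python3 - <<'E'
from h import *
np.set_printoptions(suppress=True,precision=2)
c=grab("wrist")
P=atz(c,[(326.4,120),(327.7,207)],[45.8,7]);d=P[1]-P[0];print(P,np.hypot(*d[:2]),np.degrees(np.arctan2(d[1],d[0])))
c=grab("top");crop(c,220,250,380,370,5,"t7.png")
a=d[:2]/np.hypot(*d[:2]);h=P[0,:2]-5.2*a;print(h)
yaw=np.degrees(np.arctan2(d[1],d[0]))+90
x=Rt(yaw,-38.2)[:,0]
p=np.r_[h,24.5];mv(yaw,-38.2,p-90*x);mv(yaw,-38.2,p)
E
```

```text
[[434.88 103.6   45.8 ]
 [445.46  32.52   7.  ]] 71.85680373269967 -81.53273167482226
[434.12 108.74]
turn [-0.66 -0.09  0.03] shift [-0.01  0.14 -0.1 ] xaxis [ 0.09 -0.61 -0.79]
turn [-0.66 -0.09  0.03] shift [-0.01  0.09 -0.17] xaxis [ 0.09 -0.61 -0.79]
```

jog_arm --series '[-0.17,-0.023,0.008,-0.014,0.05,0,1,-0.34,-0.046,0.015,-0.014,0.1,0,1,-0.51,-0.07,0.023,-0.014,0.143,0,1,-0.66,-0.09,0.03,-0.014,0.143,-0.05,1,-0.66,-0.09,0.03,-0.014,0.143,-0.103,1,-0.66,-0.09,0.03,-0.014,0.143,-0.103,1,-0.66,-0.09,0.03,-0.014,0.143,-0.103,1]'

```text
clock: 13.08
eef_pos: [426.0, 163.7, 96.7]
eef_rot: [-0.004, 0.907, -1.425]
wrist_force: [0.8, 0.0, 0.3]
finger_gap: 93.9
```

```bash
python3 - <<'E'
from h import *
c=grab("wrist");cv2.imwrite("pics/w8.png",c["color"])
np.set_printoptions(suppress=True)
s=manip.read_state();print(s["joints"].round(3));mv(8.47,-38.2,(434.1,108.7,24.5))
E
```

```text
[ 0.595  0.45   1.785 -0.616  1.292  0.737]
turn [-0.003  -0.0017 -0.0012] shift [ 0.008  -0.055  -0.0726] xaxis [ 0.091 -0.612 -0.786]
```

View pics/w8.png

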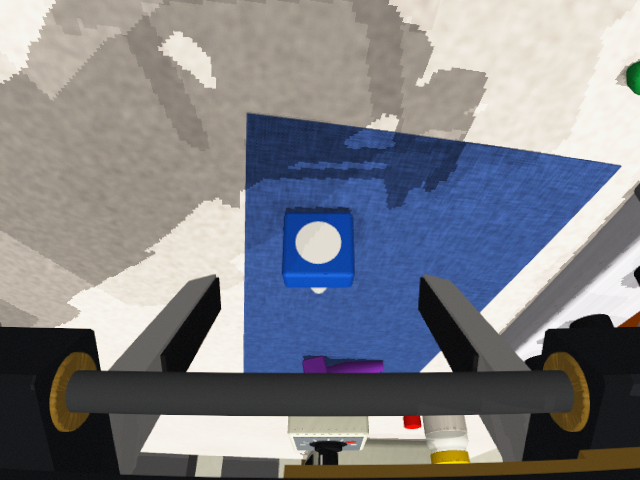

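B's head is centred (318,245) between the fingers. I'll descend and grip.

jog_arm --series '[0,0,0,0.004,-0.028,-0.036,1,0,0,0,0.008,-0.055,-0.072,1,0,0,0,0.008,-0.055,-0.072,1,0,0,0,0.008,-0.055,-0.072,-1,0,0,0,0.008,-0.055,-0.072,-1,0,0,0,0.008,-0.055,-0.072,-1,0,0,0,0.008,-0.055,-0.072,-1,0,0,0,0.008,-0.055,-0.072,-1,0,0,0,0.008,-0.055,-0.072,-1,0,0,0,0.008,-0.055,-0.072,-1]'

```text
clock: 14.38
eef_pos: [433.0, 108.5, 23.0]
eef_rot: [-0.007, 0.906, -1.427]
wrist_force: [-0.8, 1.4, -0.0]
finger_gap: 43.8
```

```bash
python3 - <<'E'
from h import *
np.set_printoptions(suppress=True)
mv(8.47,38.2,(681,-37.5,205))
E
```

```text
turn [ 1.3174  0.1938 -0.0045] shift [ 0.248 -0.146  0.182] xaxis [-0.091  0.612 -0.786]
```

jog_arm --series '[0,0,0,0,0,0.05,-1,0,0,0,0,0,0.1,-1,0,0,0,0,0,0.15,-1,0.158,0.023,0,0,-0.03,0.2,-1,0.316,0.046,0,0.02,-0.06,0.2,-1,0.474,0.07,0,0.05,-0.1,0.2,-1,0.632,0.093,0,0.08,-0.146,0.2,-1,0.79,0.116,0,0.12,-0.146,0.2,-1,0.95,0.14,0,0.16,-0.146,0.2,-1,1.107,0.163,0,0.2,-0.146,0.2,-1,1.265,0.186,0,0.23,-0.146,0.19,-1,1.3174,0.1938,-0.0045,0.248,-0.146,0.182,-1,1.3174,0.1938,-0.0045,0.248,-0.146,0.182,-1,1.3174,0.1938,-0.0045,0.248,-0.146,0.182,-1,1.3174,0.1938,-0.0045,0.248,-0.146,0.182,-1]'

```text
clock: 16.25
eef_pos: [680.8, -37.2, 206.3]
eef_rot: [3.139, 0.906, 1.717]
wrist_force: [-0.0, -0.5, -1.9]
finger_gap: 43.7
```

```bash
python3 - <<'E'
from chk import *
s=manip.read_state();t=s["eef_pos"];print(t,s["finger_gap"],s["joints"].round(2));mv(8.47,38.2,(681,-37.5,205))
a=np.array([[0,0,-79],[6,0,-79],[-6,0,-79],[0,6,-79],[0,-6,-79],[22,22,13],[22,-22,13],[-22,22,13],[-22,-22,13]])+t
go("wrist",a,(200,100,440,400,2),"w9o.png");go("scene",a,(280,180,400,300,5),"s9o.png")
E
```

```text
[680.75319213 -37.15404292 206.25427476] 43.66816109964155 [-0.32  0.77  0.98  0.59  1.7  -0.48]
turn [ 0.0012  0.0017 -0.0006] shift [ 0.0002 -0.0003 -0.0013] xaxis [-0.091  0.612 -0.786]
wrist [[318.4 341.3]
 [328.3 342.8]
 [308.6 339.8]
 [319.9 331.4]
 [316.9 351.3]
 [379.2 258. ]
 [368.3 367.7]
 [274.1 243.5]
 [252.  349.9]]
scene [[324.8 264.3]
 [326.9 266.2]
 [322.7 262.4]
 [327.1 262.7]
 [322.5 266. ]
 [343.4 235.7]
 [325.5 248.5]
 [327.  221.7]
 [309.1 234. ]]
```

View pics/w9o.png

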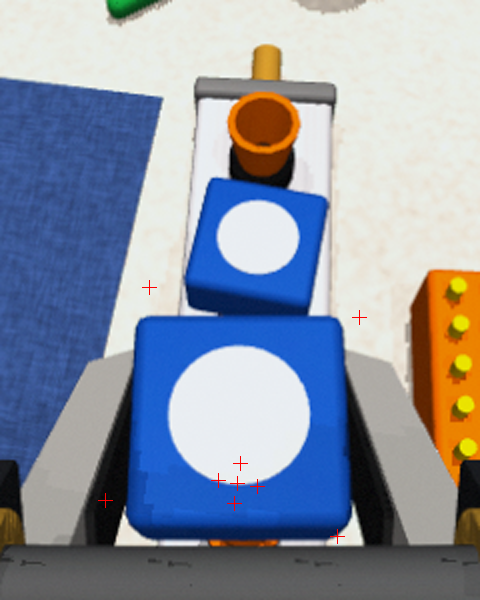

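View pics/s9o.png

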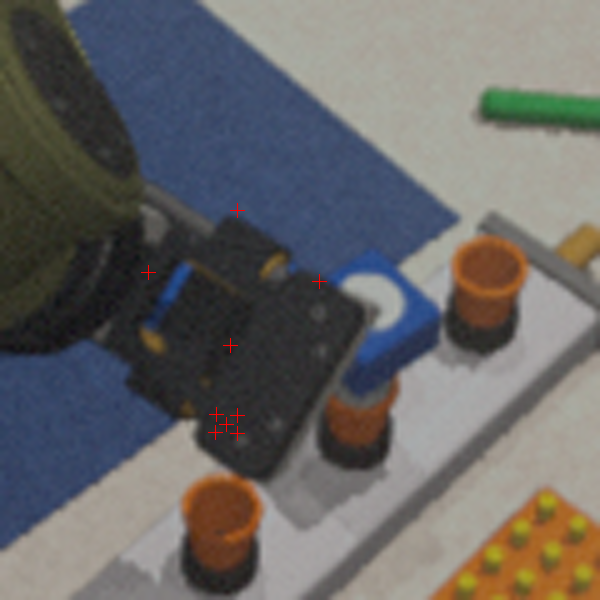

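jog_arm --series '[0,0,0,0,0.003,-0.025,-1,0,0,0,0,0.003,-0.05,-1,0,0,0,0,0.003,-0.065,-1,0,0,0,0,0.003,-0.075,-1,0,0,0,0,0.003,-0.08,-1,0,0,0,0,0.003,-0.085,-1,0,0,0,0,0.003,-0.085,-1]'

```text
clock: 17.23
eef_pos: [681.4, -35.1, 120.2]
eef_rot: [3.139, 0.905, 1.716]
wrist_force: [3.1, -3.4, -2.4]
finger_gap: 43.6
```

jog_arm --series '[0,0,0,0.001,-0.001,0,-1,0,0,0,0.001,-0.001,-0.002,-1,0,0,0,0.001,-0.001,-0.004,-1,0,0,0,0.001,-0.001,-0.004,-1]'

```text
clock: 17.73
eef_pos: [682.1, -35.9, 116.0]
eef_rot: [3.141, 0.905, 1.718]
wrist_force: [1.1, -5.4, 1.4]
finger_gap: 44.0
```

jog_arm --series '[0,0,0,0.0003,-0.001,0,-1,0,0,0,0.0003,-0.0015,-0.0015,-1,0,0,0,0.0003,-0.0015,-0.003,-1,0,0,0,0.0003,-0.0015,-0.003,-1]'

```text
clock: 18.23
eef_pos: [682.3, -36.7, 114.0]
eef_rot: [3.141, 0.903, 1.719]
wrist_force: [-2.4, -1.2, 8.1]
finger_gap: 43.8
```

jog_arm --series '[0,0,0,0,0,0,0.32,0,0,0,0,0,0,0.32,0,0,0,0,0,0,0.32,0,0,0,0.004,-0.025,0.032,0.32,0,0,0,0.007,-0.049,0.063,0.32,0,0,0,0.011,-0.073,0.094,0.32,-0.18,-0.027,0,0.011,-0.073,0.094,-1,-0.36,-0.054,0,0.006,-0.05,0.094,-1,-0.54,-0.08,0,0.002,-0.02,0.094,-1,-0.659,-0.098,0,0,0,0.08,-1,-0.659,-0.098,0,0,0,0.06,-1,-0.659,-0.098,0,0,0,0.05,-1,-0.659,-0.098,0,0,0,0.05,-1]'

```text
clock: 19.85
eef_pos: [682.1, -37.6, 162.3]
eef_rot: [-2.221, 1.569, 2.639]
wrist_force: [0.2, -0.1, 0.3]
finger_gap: 0.1
```

```bash
python3 - <<'E'
from h import *
c=grab("scene");crop(c,270,180,420,300,5,"s10c.png")
np.set_printoptions(suppress=True)
s=manip.read_state();print(s["eef_pos"],s["wrist_force"],s["finger_gap"]);mv(8.5,0,(682,-37,147))
E
```

```text
[682.41043711 -37.71882968 163.07646916] [ 0.81088812 -0.28433098 -0.35115441] 0.3877110033202729
turn [-0.0006 -0.0003  0.0015] shift [-0.0004  0.0007 -0.0161] xaxis [ 0.  0. -1.]
```

View pics/s10c.png

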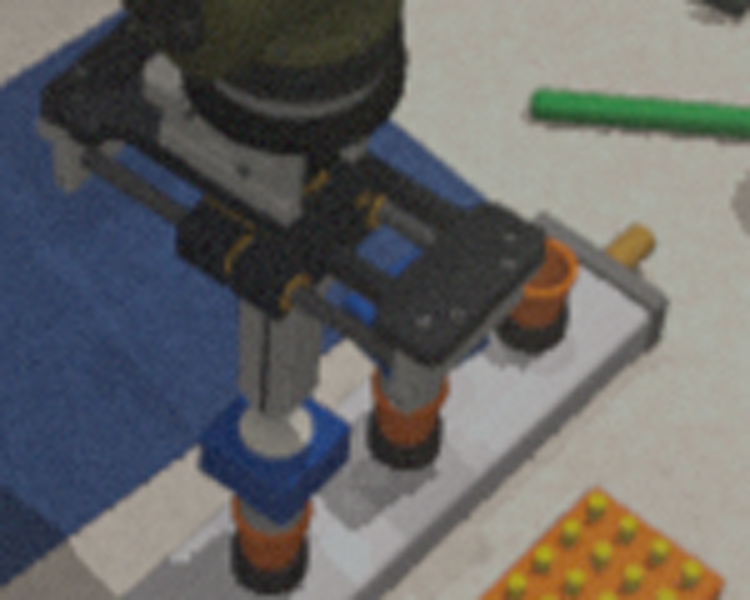

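jog_arm --series '[0,0,0,0,0,-0.012,-1,0,0,0,0,0,-0.015,-1,0,0,0,0,0,-0.0165,-1,0,0,0,0,0,-0.018,-1,0,0,0,0,0,-0.019,-1,0,0,0,0,0,-0.019,-1]'

```text
clock: 20.65
eef_pos: [682.9, -37.0, 145.8]
eef_rot: [1.474, 1.568, 0.051]
wrist_force: [-1.5, 1.1, 8.5]
finger_gap: 0.3
```

jog_arm --series '[0,0,0,0,0,-0.001,-1,0,0,0,0,0,-0.0015,-1,0,0,0,0,0,-0.0015,-1,0,0,0,0,0,0.03,-1,0,0,0,0,0,0.06,-1,0,0,0,0,0,0.06,-1]'

```text
clock: 21.4
eef_pos: [683.2, -37.1, 206.7]
eef_rot: [1.412, 1.566, -0.01]
wrist_force: [-0.2, 0.8, 0.0]
finger_gap: 0.5
```

```bash
python3 - <<'E'
from h import *
np.set_printoptions(suppress=True)
mv(39.4,0,(519.5,-430,200))
E
```

```text
turn [-0.0012  0.0044  0.5398] shift [-0.1637 -0.3929 -0.0067] xaxis [ 0.  0. -1.]
```

jog_arm --series '[0,0.004,0.1,-0.02,-0.06,0,0.3,0,0.004,0.2,-0.04,-0.12,0,0.3,0,0.004,0.3,-0.06,-0.18,0,0.3,0,0.004,0.4,-0.08,-0.24,0,0.3,0,0.004,0.54,-0.095,-0.3,0,0.3,0,0.004,0.54,-0.105,-0.35,0,0.3,0,0.004,0.54,-0.113,-0.393,-0.006,0.3,0,0.004,0.54,-0.113,-0.393,-0.006,0.3,0,0.004,0.54,-0.113,-0.393,-0.006,0.3]'

```text
clock: 22.52
eef_pos: [569.4, -429.4, 197.0]
eef_rot: [-2.298, 1.566, 3.103]
wrist_force: [0.8, -0.7, 0.1]
finger_gap: 61.3
```

```bash
python3 - <<'E'
from h import *
c=grab("wrist");cv2.imwrite("pics/w11.png",c["color"]);print(proj(c,[(519.5,-369,92),(519.5,-369,60)]))
s=manip.read_state();print(s["eef_pos"],s["joints"].round(2))
c=grab("top");crop(c,215,150,415,250,4,"t11.png")
E
```

```text
[[318.77907493 125.47930697]
 [318.98895625 126.50963088]]
[ 569.70296354 -428.96581534  197.47847232] [-0.7   0.7   0.99 -0.    1.45 -1.38]
```

View pics/w11.png

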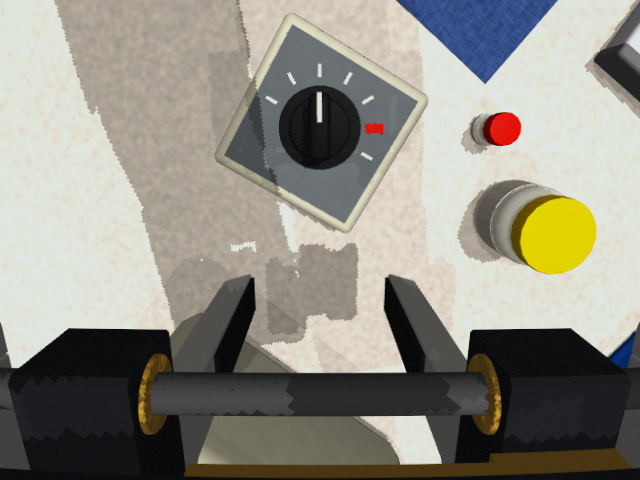

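View pics/t11.png

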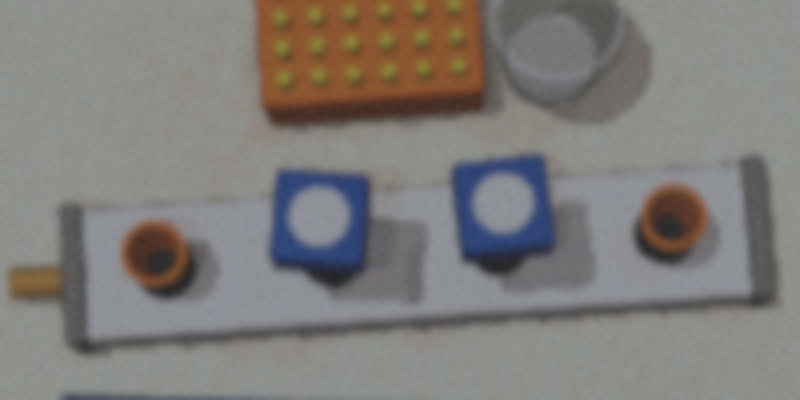

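jog_arm --series '[0,0,0,-0.05,0.06,0,0.3,0,0,0,-0.05,0.06,0,0.3,0,0,0,-0.05,0.06,-0.05,0.3,0,0,0,-0.05,0.06,-0.09,0.3,0,0,0,-0.05,0.06,-0.113,0.3,0,0,0,-0.05,0.06,-0.113,0.3,0,0,0,-0.05,0.06,-0.113,-1,0,0,0,-0.05,0.06,-0.113,-1,0,0,0,-0.05,0.06,-0.113,-1,0,0,0,-0.05,0.06,-0.113,-1,0,0,0,-0.05,0.06,-0.113,-1,0,0,0,-0.05,0.06,-0.113,-1]' --squeeze 20

```text
clock: 24.12
eef_pos: [519.7, -369.8, 85.1]
eef_rot: [-2.133, 1.567, -3.016]
wrist_force: [2.7, 3.0, 0.2]
finger_gap: 14.0
```

jog_arm --series '[0,0,-0.15,0,0,0,-1,0,0,-0.3,0,0,0,-1,0,0,-0.45,0,0,0,-1,0,0,-0.6,0,0,0,-1,0,0,-0.75,0,0,0,-1,0,0,-0.9,0,0,0,-1,0,0,-1.05,0,0,0,-1,0,0,-1.2,0,0,0,-1,0,0,-1.35,0,0,0,-1,0,0,-1.48,0,0,0,-1,0,0,-1.55,0,0,0,-1,0,0,-1.55,0,0,0,-1,0,0,-1.55,0,0,0,-1]'

```text
clock: 25.75
eef_pos: [520.0, -369.9, 85.1]
eef_rot: [-2.442, 1.567, 1.409]
wrist_force: [5.3, 1.3, -0.7]
finger_gap: 14.0
```

```bash
python3 - <<'E'
from h import *
s=manip.read_state();T=tool(s);print(np.degrees(np.arctan2(T[1,1],T[0,1])),s["moment"],s["wrist_force"],s["joints"].round(2))
E
```

```text
-49.39093758074833 [ 0.2293266  -1.07400495 -0.04061523] [ 5.26455612  1.3219306  -0.65034551] [-0.68  0.63  1.38  0.    1.13  0.18]
```

Yaw −49.4° against a target of −50.6° for the red mark. I'll release, lift and look.

jog_arm --series '[0,0,0,0,0,0,0.2,0,0,0,0,0,0,0.2,0,0,0,0,0,0,0.2,0,0,0,0,0,0.05,0.2,0,0,0,0,0,0.1,0.2,0,0,0,-0.04,-0.03,0.12,0.2,0,0,0,-0.07,-0.06,0.12,0.2,0,0,0,-0.07,-0.06,0.12,0.2]'

```text
clock: 26.75
eef_pos: [447.5, -431.8, 205.2]
eef_rot: [-2.047, 1.567, 1.8]
wrist_force: [-0.5, 0.6, 0.4]
finger_gap: 56.5
```

```bash
python3 - <<'E'
from h import *
c=grab("wrist");cv2.imwrite("pics/w12.png",c["color"])
c=grab("top");crop(c,460,250,560,340,6,"t12.png")
E
```

```text
(no output)
```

View pics/w12.png

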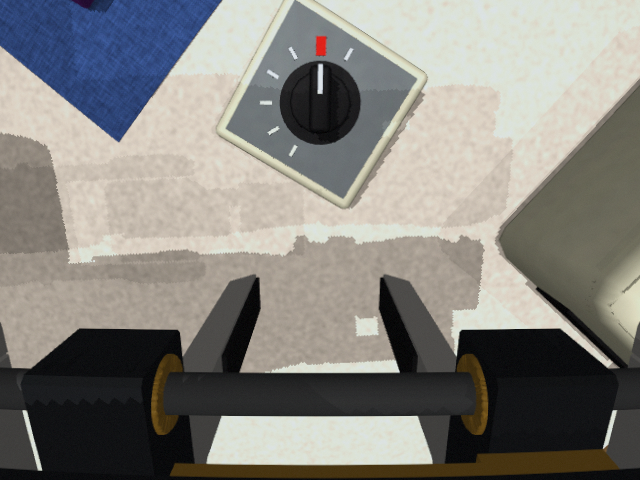

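jog_arm --series '[0,0,0.1,0,0.06,0,-1,0,0,0.2,0.01,0.12,0,-1,0,0,0.3,0.01,0.18,0,-1,0,0,0.4,0.02,0.24,0,-1,0,0,0.5,0.02,0.3,0,-1,0,0,0.6,0.03,0.36,0,-1,0,0,0.7,0.03,0.42,0,-1,0,0,0.8,0.03,0.48,0,-1,0,0,0.9,0.03,0.54,0,-1,0,0,1,0.03,0.6,0,-1,0,0,1.09,0.033,0.66,0,-1,0,0,1.09,0.033,0.722,0,-1,0,0,1.09,0.033,0.722,0,-1,0,0,1.09,0.033,0.722,0,-1]'

```text
clock: 28.6
eef_pos: [481.8, 292.3, 204.6]
eef_rot: [-1.948, 1.566, 2.993]
wrist_force: [0.8, -0.4, 0.6]
finger_gap: 0.7
```

```bash
python3 - <<'E'
from h import *
np.set_printoptions(suppress=True,precision=1)
c=grab("wrist");cv2.imwrite("pics/w13.png",c["color"]);print(proj(c,[(473.4,374.2,60)]))
s=manip.read_state();print(s["eef_pos"],s["joints"].round(2));mv(13.4,0,(473,374,95))
E
```

```text
[[334.1 121.9]]
[482.1 291.6 204.8] [0.5 0.3 1.5 0.  1.3 0.2]
turn [-0. -0.  0.] shift [-0.   0.1 -0.1] xaxis [ 0.  0. -1.]
```

View pics/w13.png

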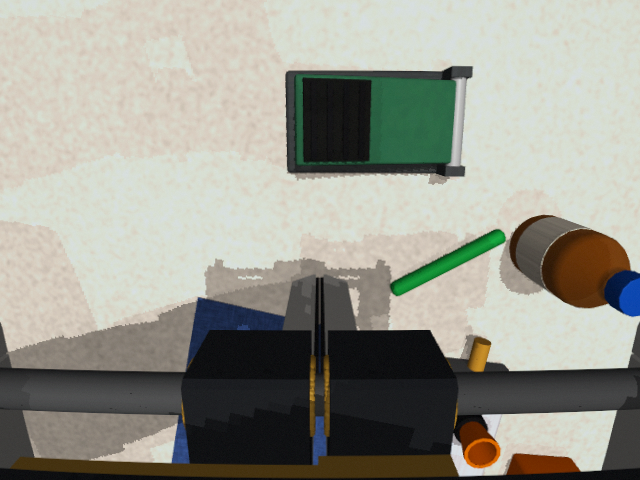

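jog_arm --series '[0,0,0,-0.008,0.06,0,-1,0,0,0,-0.008,0.082,-0.05,-1,0,0,0,-0.008,0.082,-0.1,-1,0,0,0,-0.008,0.082,-0.115,-1,0,0,0,-0.008,0.082,-0.125,-1,0,0,0,-0.008,0.082,-0.135,-1,0,0,0,-0.008,0.082,-0.142,-1,0,0,0,-0.008,0.082,-0.147,-1,0,0,0,-0.008,0.082,-0.147,-1]'

```text
clock: 29.78
eef_pos: [474.5, 374.1, 58.7]
eef_rot: [-2.265, 1.567, 2.675]
wrist_force: [-4.8, -0.7, 6.6]
finger_gap: 0.7
```

jog_arm --series '[0,0,0,0,0,-0.0015,-1,0,0,0,0,0,-0.003,-1,0,0,0,0,0,-0.0045,-1,0,0,0,0,0,-0.0055,-1,0,0,0,0,0,-0.0055,-1]'

```text
clock: 30.4
eef_pos: [474.3, 374.1, 53.4]
eef_rot: [-2.214, 1.567, 2.726]
wrist_force: [-3.7, -1.9, 8.3]
finger_gap: 0.5
```

jog_arm --series '[0,0,0,0,0,-0.001,-1,0,0,0,0,0,-0.002,-1,0,0,0,0,0,-0.002,-1]'

```text
clock: 30.78
eef_pos: [474.4, 374.2, 52.2]
eef_rot: [-2.28, 1.567, 2.66]
wrist_force: [-7.4, -3.2, 13.5]
finger_gap: 0.6
```

jog_arm --series '[0,0,0,0,0,-0.001,-1,0,0,0,0,0,-0.002,-1,0,0,0,0,0,-0.002,-1]'

```text
clock: 31.15
eef_pos: [474.5, 374.3, 51.9]
eef_rot: [-2.433, 1.567, 2.508]
wrist_force: [-16.4, -9.6, 32.5]
finger_gap: 0.1
```

```bash
python3 - <<'E'
from h import *
c=grab("scene");crop(c,350,110,450,190,7,"s14.png")
E
```

```text
(no output)
```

View pics/s14.png

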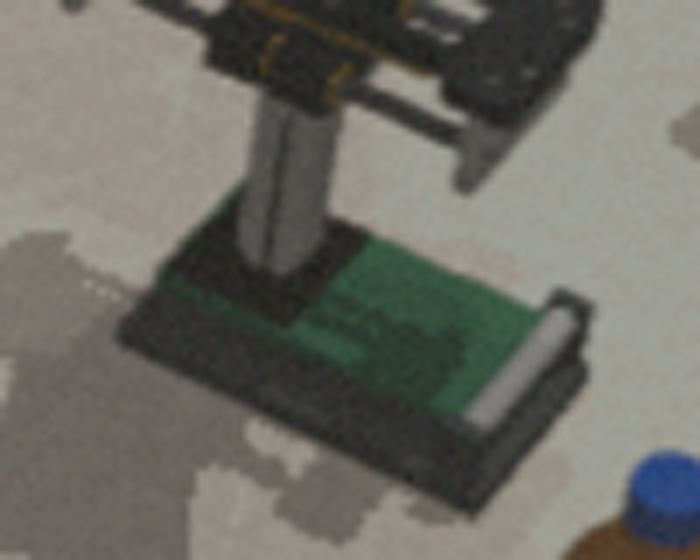

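The plate is level and the force rose sharply (32 N), so the treadle is at its stop. I'll release it.

jog_arm --series '[0,0,0,0,0,0.01,-1,0,0,0,0,0,0.02,-1,0,0,0,0,0,0.035,-1,0,0,0,0,0,0.08,-1,0,0,0,0,-0.03,0.13,-1,0,0,0,0,-0.08,0.15,-1,0,0,0,0,-0.08,0.15,-1]'

```text
clock: 32.08
eef_pos: [474.8, 292.1, 200.8]
eef_rot: [-2.761, 1.568, 2.177]
wrist_force: [0.3, -0.4, 0.8]
finger_gap: 0.5
```

```bash
python3 - <<'E'
from h import *
np.set_printoptions(suppress=True,precision=3)
c=grab("scene");crop(c,350,110,450,190,7,"s15.png")
mv(-50,0,(447,-432,205))
print(manip.read_state()["eef_pos"])
E
```

```text
turn [-0.003 -0.002 -1.099] shift [-0.027 -0.725  0.005] xaxis [ 0.  0. -1.]
[474.439 293.233 199.508]
```

View pics/s15.png

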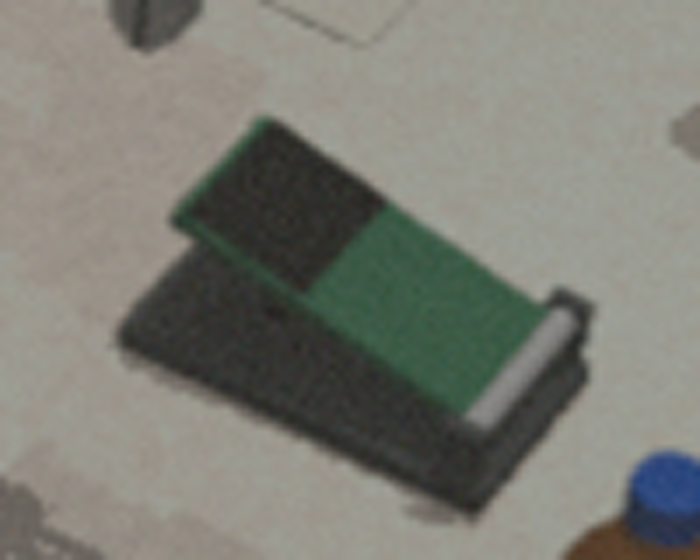

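jog_arm --series '[0,0,-0.1,0,-0.06,0,-1,0,0,-0.2,0,-0.12,0,-1,0,0,-0.3,0,-0.18,0,-1,0,0,-0.4,0.01,-0.24,0,-1,0,0,-0.5,0.01,-0.3,0,0.2,0,0,-0.6,0.02,-0.36,0,0.2,0,0,-0.7,0.02,-0.42,0,0.2,0,0,-0.8,0.03,-0.48,0,0.2,0,0,-0.9,0.035,-0.54,0,0.2,0,0,-1.0,0.04,-0.6,0,0.2,0,0,-1.11,0.045,-0.662,0.003,0.2,0,0,-1.11,0.045,-0.662,0.003,0.2,0,0,-1.11,0.045,-0.662,0.003,0.2,0,0,-1.11,0.045,-0.662,0.003,0.2]'

```text
clock: 33.88
eef_pos: [519.8, -366.5, 201.4]
eef_rot: [-2.036, 1.566, 1.796]
wrist_force: [0.0, -0.0, -0.2]
finger_gap: 56.5
```

```bash
python3 - <<'E'
from h import *
np.set_printoptions(suppress=True,precision=4)
mv(-50.6,0,(519.3,-369.7,84.5));print(manip.read_state()["joints"])
E
```

```text
turn [-0.0046 -0.001  -0.0032] shift [-0.0005 -0.0032 -0.1169] xaxis [ 0.  0. -1.]
[-0.6728  0.5129  1.2785  0.003   1.3539  0.2064]
```

jog_arm --series '[-0.004,-0.001,-0.003,-0.0005,-0.003,-0.05,0.2,-0.004,-0.001,-0.003,-0.0005,-0.003,-0.09,0.2,-0.004,-0.001,-0.003,-0.0005,-0.003,-0.116,0.2,-0.004,-0.001,-0.003,-0.0005,-0.003,-0.116,0.2,-0.004,-0.001,-0.003,-0.0005,-0.003,-0.116,-1,-0.004,-0.001,-0.003,-0.0005,-0.003,-0.116,-1,-0.004,-0.001,-0.003,-0.0005,-0.003,-0.116,-1,-0.004,-0.001,-0.003,-0.0005,-0.003,-0.116,-1,-0.004,-0.001,-0.003,-0.0005,-0.003,-0.116,-1,-0.004,-0.001,-0.003,-0.0005,-0.003,-0.116,-1]' --squeeze 20

```text
clock: 35.12
eef_pos: [518.7, -371.0, 85.7]
eef_rot: [-2.502, 1.57, 1.325]
wrist_force: [-1.9, 2.7, 3.6]
finger_gap: 13.8
```

jog_arm --series '[0,0,0.15,0,0,0,-1,0,0,0.3,0,0,0,-1,0,0,0.45,0,0,0,-1,0,0,0.6,0,0,0,-1,0,0,0.75,0,0,0,-1,0,0,0.9,0,0,0,-1,0,0,1.05,0,0,0,-1,0,0,1.2,0,0,0,-1,0,0,1.35,0,0,0,-1,0,0,1.5,0,0,0,-1,0,0,1.65,0,0,0,-1,0,0,1.8,0,0,0,-1,0,0,1.95,0,0,0,-1,0,0,2.1,0,0,0,-1,0,0,2.25,0,0,0,-1,0,0,2.4,0,0,0,-1,0,0,2.55,0,0,0,-1,0,0,2.6,0,0,0,-1,0,0,2.6,0,0,0,-1]'

```text
clock: 37.5
eef_pos: [521.0, -369.9, 85.7]
eef_rot: [0.02, 1.567, 0.165]
wrist_force: [14.6, 7.0, -2.4]
finger_gap: 13.8
```

```bash
python3 - <<'E'
from h import *
s=manip.read_state();T=tool(s);print(np.degrees(np.arctan2(T[1,1],T[0,1])),s["moment"],s["wrist_force"],s["joints"].round(2))
E
```

```text
98.33941296828819 [ 1.48380962 -2.96224751  0.00532938] [14.63625717  6.96421714 -2.42330588] [-0.68  0.63  1.38  0.    1.13 -2.39]
```

jog_arm --series '[0,0,0,0,0,0,0.2,0,0,0,0,0,0,0.2,0,0,0,0,0,0,0.2,0,0,0,0,0,0.05,0.2,0,0,0,0,0,0.1,0.2,0,0,0,0.04,0,0.13,0.2,0,0,0,0.08,0,0.13,0.2,0,0,0,0.08,0,0.13,0.2]'

```text
clock: 38.5
eef_pos: [600.2, -370.5, 214.3]
eef_rot: [2.523, 1.57, 2.668]
wrist_force: [0.2, 0.6, -0.2]
finger_gap: 56.3
```

```bash
python3 - <<'E'
from h import *
c=grab("wrist");cv2.imwrite("pics/w16.png",c["color"])
c=grab("top");cv2.imwrite("pics/t16.png",c["color"]);
c=grab("scene");cv2.imwrite("pics/s16.png",c["color"]);
E
```

```text
(no output)
```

View pics/w16.png

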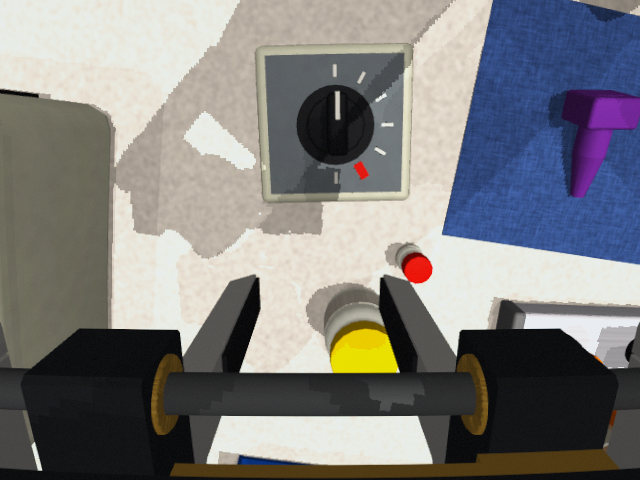

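View pics/t16.png

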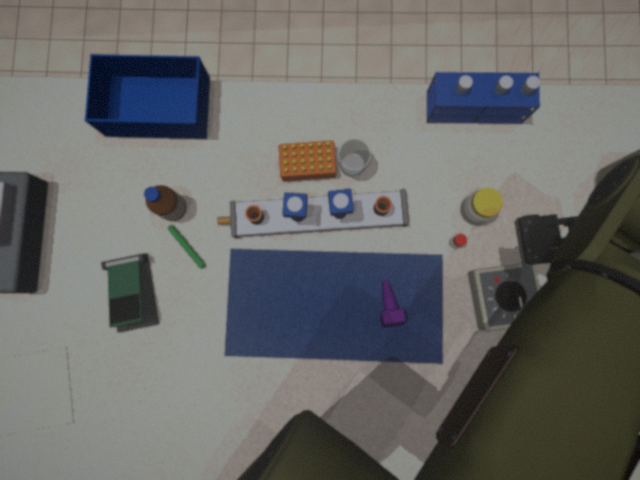

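View pics/s16.png

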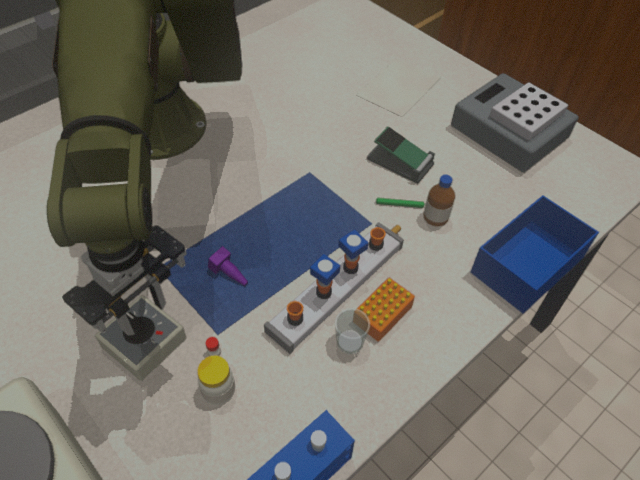

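```bash
python3 - <<'E'
from h import *
np.set_printoptions(suppress=True,precision=1)
for n,pts in(("top",[(295,205),(341,201)]),("scene",[(353,243),(325,268)])):
    c=grab(n);W=cloud(c)
    for u,v in pts:
        print(n,W[v-3:v+4,u-3:u+4].reshape(-1,3).mean(0), W[v-3:v+4,u-3:u+4,2].std())
E
```

```text
top [671.7  46.7 127.4] 1.6805219949016434
top [681.2 -37.7 127.1] 1.2278728160131878
scene [679.4  40.2 127.3] 1.7920625153358143
scene [687.2 -42.6 126.9] 1.901707486800356
```

Both heads read about 127 mm, which is fully home, and they stand over ports 2 and 3. I'm handing the job in.

```bash
python3 -c "
from cell import manip
print(manip.sign_off())"
```

```text
the job is handed in; nothing more can be done
None
```

I finished the whole sequence in order and handed it in at about 39 s on the robot clock; no verdict was reported.

- **Cartridges:** Two blue cartridges were on the mat. They now stand upright in port2 and port3. I pressed each head from above: about 14 N on the first. The last reading on the second was 8.5 N, then I pressed 1.5 mm further without reading the force. Both head tops measured 127 mm in two cameras, which is fully home.
- **Selector to red:** It started at the second click. I turned it clockwise to the red mark, let go, and the wrist picture showed the stripe on red.
- **Treadle:** I pressed it until the plate was level and the force rose sharply to 32 N. After release, the picture showed it fully back up.
- **Selector to off:** I turned it back, and the stripe points at the first mark.
- **Bystanders:** The purple look-alike and the other bystanders look unmoved in the final top and scene pictures.

The final checks passed. The scene camera put the heads about 6 to 8 mm away from the top camera in x and y, probably because it sampled off-centre points on the heads; the heights agreed. During the last knob turn the side force reached about 15 N because the grip was slightly off centre. It dropped to zero once I let go.

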